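# Sort amber and clear vials, and close the dark box over the amber ones

### The job

The amber (brown glass) vials hold light-sensitive extracts: stand both upright in the white storage box, each in a cell of its own, and stand both clear vials upright in the low open tray. Then close the box with its deep blue lid, clipped corner over clipped corner, so that it sits fully down. Set everything down gently, knock no vial over, and leave the conical flask, the timer and the dropper bottle where they are.

Things in the scene. Friction and masses are not known exactly. Their poses are not given: they have to be found in the camera images.
- vial_amber_black: small vial of brown (amber) glass with a black cap, loose, upright on a thin grey mat (2 mm), about 30 g. Glass body 23 mm across up to 38 mm, then a shoulder; cap 18 mm across from 44 to 54 mm (overall height). Origin: centre of its underside; z up its axis. Grip it round the body, fingertips about 23 mm above its underside: clear of the rims of box and tray.
- vial_amber_blue: small vial of brown (amber) glass with a blue cap, loose, upright on a thin grey mat (2 mm), about 30 g. Glass body 23 mm across up to 38 mm, then a shoulder; cap 18 mm across from 44 to 54 mm (overall height). Origin: centre of its underside; z up its axis. Grip it round the body, fingertips about 23 mm above its underside: clear of the rims of box and tray.
- vial_clear_1: small vial of clear, colourless glass with a white cap, loose, upright on a thin grey mat (2 mm), about 30 g. Glass body 23 mm across up to 38 mm, then a shoulder; cap 18 mm across from 44 to 54 mm (overall height). Origin: centre of its underside; z up its axis. Grip it round the body, fingertips about 23 mm above its underside: clear of the rims of box and tray.
- vial_clear_2: small vial of clear, colourless glass with a white cap, loose, upright on a thin grey mat (2 mm), about 30 g. Glass body 23 mm across up to 38 mm, then a shoulder; cap 18 mm across from 44 to 54 mm (overall height). Origin: centre of its underside; z up its axis. Grip it round the body, fingertips about 23 mm above its underside: clear of the rims of box and tray.
- box: white base of a square vial box, fixed. Foot plate 122 x 122 x 5 mm; the cells' floor is its top. Inward-leaning wall up to z 26 mm, 105 mm wide outside at the foot, 99 at the rim. Dividers 19 mm high along its x and y axes make 4 cells 47 mm wide, centres at x, y = +-24.5 mm. The corner towards (-x, +y) is clipped off (blue dot). Origin: centre of underside, z up. Yaw within 0.25 rad.
- lid: deep blue lid, loose, 90 g, open side down: 116 x 116 mm outside, 110 inside, 62 deep, top at 65 mm. Grip rib on top: 64 mm along its x, 16 wide, up to 86.5 mm. The corner towards (-x, +y) is clipped (white dot): it fits only with its axes turned as the box's, with 2.5 to 5.5 mm play a side; seated, its origin is 5 mm above the box's. Origin: centre of lower rim. Yaw within 1.3.
- vial_tray: low open rectangular whitish-grey tray, 68 mm (its x) x 110 mm (its y), 24 mm high, that does not shift on the bench. Inside 64 x 104 mm, floor 3 mm above the bench, no dividers. Origin: centre of its underside; z up.
- flask: bystander: small conical glass flask, 62 mm across, 105 mm high, standing loose; origin at the centre of its underside
- timer: bystander: small white timer, 62 x 62 x 18 mm, lying loose; origin at the centre of its underside
- dropper: bystander: brown dropper bottle with a red collar and black dropper, 38 mm across, 118 mm high, standing loose; origin at the centre of its underside

How it is judged (in metres and radians):
At the end, for the whole second after the job is handed in: Both amber vials stand upright (0.12 rad) on the box floor in different cells; both clear vials stand upright on the tray floor; the lid is on the box, fully down (within 3 mm), centred within 6 mm, level within 0.05 rad; all released and at rest (x of vial_amber_black in the frame of box between -0.047 and 0.047 m and y of vial_amber_black in the frame of box between -0.047 and 0.047 m and z of vial_amber_black in the frame of box between 0.001 and 0.009 m and angle between each of vial_amber_black, vial_amber_blue, vial_clear_1, vial_clear_2's own z axis and vertical below 0.12 rad and x of vial_amber_blue in the frame of box between -0.047 and 0.047 m and y of vial_amber_blue in the frame of box between -0.047 and 0.047 m and z of vial_amber_blue in the frame of box between 0.001 and 0.009 m and ((x of vial_amber_black in the frame of box above 0.008 m and x of vial_amber_blue in the frame of box below -0.008 m) or (x of vial_amber_blue in the frame of box above 0.008 m and x of vial_amber_black in the frame of box below -0.008 m) or (y of vial_amber_black in the frame of box above 0.008 m and y of vial_amber_blue in the frame of box below -0.008 m) or (y of vial_amber_blue in the frame of box above 0.008 m and y of vial_amber_black in the frame of box below -0.008 m)) and x of vial_clear_1 in the frame of vial_tray between -0.024 and 0.024 m and y of vial_clear_1 in the frame of vial_tray between -0.044 and 0.044 m and z of vial_clear_1 in the frame of vial_tray between -0.001 and 0.007 m and x of vial_clear_2 in the frame of vial_tray between -0.024 and 0.024 m and y of vial_clear_2 in the frame of vial_tray between -0.044 and 0.044 m and z of vial_clear_2 in the frame of vial_tray between -0.001 and 0.007 m and x of lid in the frame of box between -0.006 and 0.006 m and y of lid in the frame of box between -0.006 and 0.006 m and z of lid in the frame of box between 0.002 and 0.008 m and angle between lid's own z axis and vertical below 0.05 rad and linear speed of each of vial_amber_black, vial_amber_blue, vial_clear_1, vial_clear_2, lid below 0.02 m/s and contact force between each of vial_amber_black, vial_amber_blue, vial_clear_1, vial_clear_2, lid and the fingers below 0.05 N); the robot touches nothing.
It fails at once if a vial is knocked over (angle between any of vial_amber_black, vial_amber_blue, vial_clear_1, vial_clear_2's own z axis and vertical above 0.7 rad).
It fails at once if a vial or the lid is dropped (falls free at more than 0.7 m/s, about 25 mm of fall) ((contact force between vial_amber_black and the fingers below 0.01 N and linear speed of vial_amber_black above 0.7 m/s) or (contact force between vial_amber_blue and the fingers below 0.01 N and linear speed of vial_amber_blue above 0.7 m/s) or (contact force between vial_clear_1 and the fingers below 0.01 N and linear speed of vial_clear_1 above 0.7 m/s) or (contact force between vial_clear_2 and the fingers below 0.01 N and linear speed of vial_clear_2 above 0.7 m/s) or (contact force between lid and the fingers below 0.01 N and linear speed of lid above 0.7 m/s)).
It fails at once if the conical flask, the timer or the dropper bottle is shifted more than 30 mm or tipped (distance of any of flask, timer, dropper from where it was at the start of the episode above 0.03 m or angle between any of flask, timer, dropper's own z axis and vertical above 0.5 rad).
It also fails if it takes over 125 s, if anything falls off the work surface, if the arm or the gripper's body presses on something with over 40 N, if the wrist force passes 120 N, or if a joint passes its speed limit or range.

### The arm

A 6-joint arm with a two-finger parallel gripper is mounted at the origin on a cart in front of the work surface, level with it; the furniture and walls round the work are solid. World frame = base frame: x ahead of the robot, y to its left, z up, the work surface at z = 0. Lengths are in mm, angles in rad, forces in N, time in s.
With the tool pointing down it reaches from about 275 to 750 mm from the base axis. Payload 10.2 kg.
Tool frame: the origin (TCP) lies on the centre line of the jaws, within the pads' length; the fingertips stand 19 mm ahead of it and the grasp point (between the pads) is the TCP; z points along the fingers, y is the line along which they close (so a half turn about z gives the same grasp; the last joint's range is limited). The gripper opens to 85 mm and grips with 20 to 120 N. Pads are 22 mm wide; open, the fingers measure 114 mm over their backs; the gripper's body (76 mm by 85 mm) begins 54 mm behind the grasp point. The pads swing forward as they close: fully open they stand 13 mm farther back than shut.
Start: joints at [1.002, 0.313, 1.498, -0, 1.331, -0.223], TCP at [177.961, 493.924, 227.994] pointing down, gripper open.
Joint ranges: [-2.94, 2.94], [-0.97, 2.17], [0.19, 2.56], [-1.23, 4.37], [0.02, 3.11], [-2.88, 2.88]. Speed limits (rad/s): [2.39, 2.39, 3.01, 3.14, 3.14, 3.14].

### API

Orientations are given as a unit quaternion [w, x, y, z].
In Python, from rig import sense, capture, finish_job, regions_of, mark_of gives the robot as it stands.
- The arm moves only by the tool jog_arm, never from a script. Its argument "series" is text: rows parted by semicolons, each of 7 numbers parted by spaces: the shift along the tool's x, y, z in units of 0.4 m (1.0 is 0.4 m), then the turn, a rotation vector about the tool's x, y, z in units of pi/2 rad (1.0 is pi/2 rad), then the opening, from -1 (shut) to 1 (fully open). A call has 1 to 20 rows; each row is the pose to reach, as a shift and turn from the pose commanded when the call began, along the tool's axes at that moment; what a row does not reach only later rows make up. A row lasts 1/8 s, in which the tool goes at most 62.5 mm and 10.7 degrees, less where a joint would pass 70% of its speed; a pose out of reach is approached as far as the arm can. A call with a number of a shift or a turn outside -1 to 1 is refused whole. A call with a gripper value outside its range is refused whole. The fingers move at their own pace and stop on an object; "grip_force" is the grip in N (left out, the last holds). Time passes only in rows, so rows that repeat a pose let the fingers close. It gives the time, the measured TCP pose, the force, the opening and the grip force at its end, in the units of the state.
- sense(): the state, without advancing time (a new reading comes with each control period).
- capture(name): name is "scene" or "top" or "wrist"; returns a dict with "img" (480x640x3 uint8, red, green, blue), "intrinsics" (3x3 intrinsics, pixels), "R" (3x3) and "t" (3): a world point X has camera coordinates R X + t. Camera axes: x right, y down, z forward; pixel columns grow to the right and rows downward; lengths in mm; the calibration is good to about 2 mm. A picture is of the moment at which its call begins. There is no depth.
- finish_job(): hands the job in; it is judged then, once.
Trained networks look in a picture, given as the dict that the camera call returned (one of the last four; its "shot" number tells which), for a name from the list of things; names that differ only in an ending like _2 or _b are one class to them, and where a whole thing is asked for, a point or a joint stands for the part that bears it (a point fixed in the world has none). Each returns a list of dicts, best first, with "confidence" (0 to 1); they miss things now and then, are a little off and sometimes report something else, mostly with a low value. They report only what shows in the picture. A call takes as long as a camera call.
- regions_of(label, picture): "region" (480x640 bool, what is visible of it) and "point" ([row, column] in pixels, amid what is visible of it).
- mark_of(label, picture): "point" ([row, column] in pixels: a listed point, or the origin of a listed thing).
The state is a dict: "time_s": time; "joints": joint angles; "dq": joint speeds; "tau": joint torques, N m; "eef_pos": TCP position; "ee_rot": TCP orientation; "force": force on the tool from outside, world axes, zero at the start; "wrist_torque": the same for the moment, N m; "grip_width": opening from 0.0 (shut) to 1.0 (fully open); "grip_force": force on a finger pad.
Only numpy, scipy, OpenCV 4.12 (cv2) and the standard library are available. Lean on these libraries where they do the work, as an engineer would, in place of code of your own. Each camera call takes 0.05 s, during which the arm holds its last target. There are 200 camera calls.

## Working session

There is one attempt and no reset: what is moved stays moved. The work goes in short steps, Python scripts to look and compute and a tool call to move; the robot and the scene stay as the last step left them, time stands still between calls to the robot, and variables do not carry over. Pictures are saved under pics/ and viewed, at most 17 in all, crops included, and the job is handed in when it is done.

Besides the shell and the picture viewer there is one more tool, called in YAML: its name, and indented under it one key for each argument. jog_arm: Moves the arm, as the interface text tells. Shifts and turns lie within -1 to 1; 1 stands for 0.4 m of shift or pi/2 rad of turn. Its arguments: {"type":"object","properties":{"series":{"type":"string"},"grip_force":{"type":"number"}},"required":["series"]}

```bash
ls; mkdir -p pics
python3 - <<'E'
from rig import *
import cv2
s=sense(); print(s)
for n in ("scene","top"):
    p=capture(n); cv2.imwrite(f"pics/{n}0.png",p["img"][:,:,::-1]); print(n,p["intrinsics"].tolist(),p["R"].tolist(),p["t"].tolist())
    for l in ["vial_amber_black","vial_amber_blue","vial_clear_1","box","lid","vial_tray","flask","timer","dropper"]:
        print(l,[( [round(float(x)) for x in d["point"]],round(d["confidence"],2)) for d in mark_of(l,p)][:4])
E
```

```text
pics
{'time_s': 0.0, 'joints': array([ 1.00157828e+00,  3.13454457e-01,  1.49845007e+00,  1.24830753e-05,
        1.33099993e+00, -2.23373776e-01]), 'dq': array([-9.99357651e-04,  8.71562409e-05, -1.03240600e-04,  1.43406437e-03,
        1.84065501e-03, -8.41965738e-04]), 'tau': array([-1.60439591e-03, -4.12270617e+01, -2.59728760e+01, -2.91892275e-04,
        4.42102042e-03,  2.53130423e-05]), 'eef_pos': array([177.81916772, 493.68702599, 227.42791008]), 'ee_rot': array([-2.58774316e-04,  1.72063064e-01,  9.85085718e-01, -6.02731046e-04]), 'force': array([-0.30908256,  1.01635291,  0.20206034]), 'wrist_torque': array([ 0.0130274 , -0.00567674,  0.02480359]), 'grip_force': 0.0, 'grip_width': 0.9957857786556911}
scene [[537.1519002239755, 0.0, 319.4566788529533], [0.0, 537.1519002239755, 242.6326514246367], [0.0, 0.0, 1.0]] [[0.7738473629879045, -0.6333677295366308, 0.002361774392253311], [-0.2953118926820093, -0.36410520014527903, -0.883299659949972], [0.5603134344607809, 0.6828416525145343, -0.46880287195577663]] [-390.1292669844969, 210.673359323353, 1027.1710142317145]
vial_amber_
[... 310 characters left out ...]
7.0009560516048, 0.0, 316.8163334812647], [0.0, 577.0009560516048, 230.26887786311303], [0.0, 0.0, 1.0]] [[-0.003907767868867264, -0.9999559740535843, -0.008531078761239123], [-0.9907040538699051, 0.005031392862048324, -0.13594176227930754], [0.13597870052335065, 0.007920545461970754, -0.9906800987016777]] [50.47440651955829, 503.39689705595316, 1340.7020363970885]
vial_amber_black [([256, 409], 0.65)]
vial_amber_blue [([261, 376], 0.39)]
vial_clear_1 [([265, 344], 0.63), ([254, 310], 0.58), ([216, 250], 0.27)]
box [([234, 171], 0.92)]
lid [([218, 254], 0.85)]
vial_tray [([214, 466], 0.91)]
flask [([175, 194], 0.78)]
timer [([280, 259], 0.77), ([214, 466], 0.53)]
dropper [([181, 415], 0.53)]
```

View pics/scene0.png

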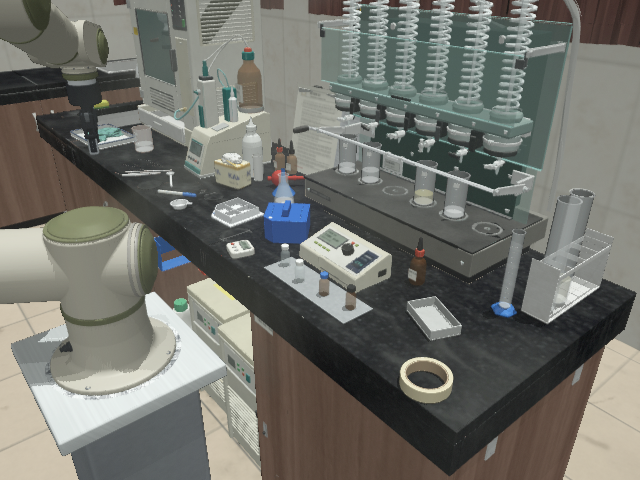

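View pics/top0.png

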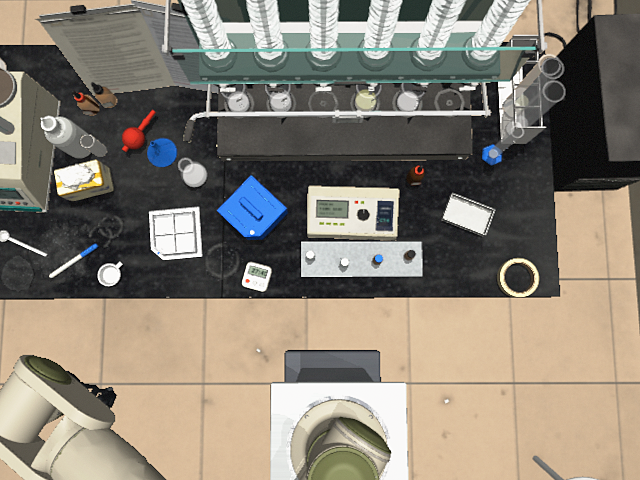

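```bash
cat > h.py <<'E'
import numpy as np,cv2
from rig import *
def proj(p,X):
    X=np.atleast_2d(X); c=X@np.array(p["R"]).T+np.array(p["t"]); q=c@np.array(p["intrinsics"]).T
    return q[:,:2]/q[:,2:]   # col,row
def back(p,rc,z):
    R=np.array(p["R"]);t=np.array(p["t"]);K=np.array(p["intrinsics"])
    d=R.T@np.linalg.solve(K,[rc[1],rc[0],1.]); o=-R.T@t
    return o+d*(z-o[2])/d[2]
def tri(obs): # [(p,(row,col))]
    A=np.zeros((3,3));b=np.zeros(3)
    for p,rc in obs:
        R=np.array(p["R"]);o=-R.T@np.array(p["t"]);d=R.T@np.linalg.solve(np.array(p["intrinsics"]),[rc[1],rc[0],1.]);d/=np.linalg.norm(d)
        M=np.eye(3)-np.outer(d,d);A+=M;b+=M@o
    return np.linalg.solve(A,b)
E
python3 - <<'E'
from h import *
ps=capture("scene");pt=capture("top")
S=dict(black=(308,354),blue=(290,326),c1=(282,300),c2=(262,285),box=(215,232),lid=(229,287),tray=(322,430),flask=(207,284),dropper=(281,414))
z0=dict(black=2,blue=2,c1=2,c2=2,box=0,lid=0,tray=0,flask=0,dropper=0,timer=0)
T=dict(black=(256,409),blue=(261,376),c1=(265,344),c2=(254,310),box=(234,171),lid=(218,254),tray=(214,466),flask=(175,194),dropper=(181,415),timer=(280,259))
for k in T:
    print(k,back(pt,T[k],z0[k]).round(),back(ps,S[k],z0[k]).round() if k in S else '', tri([(ps,S[k]),(pt,T[k])]).round() if k in S else '')
p=pt["img"][:,:,::-1]
cv2.imwrite("pics/topc.png",cv2.resize(p[130:310,110:510],(800,360),interpolation=cv2.INTER_CUBIC))
E
```

```text
black [ 444. -175.    2.] [ 453. -180.    2.] [ 448. -178.    2.]
blue [432. -95.   2.] [452. -88.   2.] [436. -97.  12.]
c1 [423. -17.   2.] [426. -24.   2.] [426. -19.  -0.]
c2 [450.  65.   2.] [454.  74.   2.] [449.  65.   8.]
box [501. 405.   0.] [498. 398.  -0.] [502. 406.  -4.]
lid [540. 202.   0.] [569. 222.   0.] [543. 197.  17.]
tray [ 547. -317.    0.] [ 543. -315.    0.] [ 545. -316.   -0.]
flask [648. 353.   0.] [650. 348.   0.] [650. 352.  -2.]
dropper [ 630. -194.    0.] [ 638. -186.    0.] [ 628. -193.    7.]
timer [388. 189.   0.]
```

View pics/topc.png

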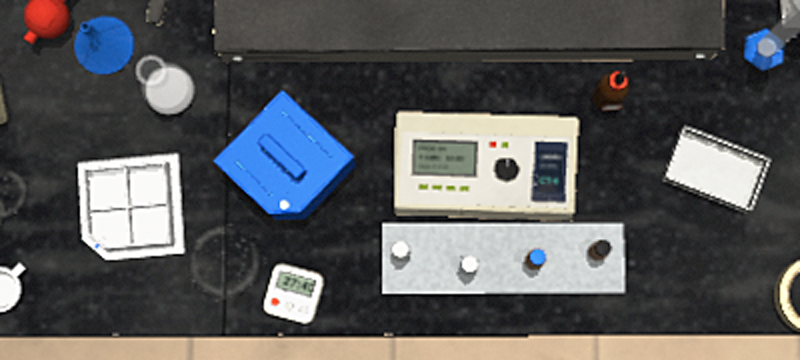

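The pictures show, in the top view, the box at (232,172) with its clipped corner lower left, the lid at (210,252) with its clip pointing down the picture, so it is turned by about 45°. The four vials stand on the mat at rows 255–265, columns 310–409, close in front of an instrument, and the tray is at (214,467). I'll go to a wrist view next.

```bash
cat >> h.py <<'E'
from scipy.spatial.transform import Rotation as Ro
def pose():
    s=sense();q=s["ee_rot"];return s["eef_pos"],Ro.from_quat([q[1],q[2],q[3],q[0]])
def plan(x,y,z,yaw=0,p0=None,R0=None):
    """yaw 0: tool y = world y, tool down; from p0,R0 or the measured pose"""
    a,b=pose(); p0=a if p0 is None else np.array(p0); R0=b if R0 is None else R0
    T=Ro.from_euler('z',yaw)*Ro.from_matrix(np.diag([-1.,1,-1]))
    d=R0.inv().apply(np.array([x,y,z])-p0)/400; r=(R0.inv()*T).as_rotvec()/(np.pi/2)
    print((x,y,z,yaw),' '.join('%.4f'%v for v in [*d,*r]))
E
python3 - <<'E'
from h import *
plan(380,180,330,0)
plan(380,180,330,0.3)
E
```

```text
(380, 180, 330, 0) -0.7412 -0.5671 -0.2550 -0.0000 0.0000 -0.2201
(380, 180, 330, 0.3) -0.7412 -0.5671 -0.2550 -0.0000 0.0000 -0.4111
```

jog_arm:
  series: "-0.2 -0.15 -0.25 0 0 -0.1 0; -0.74 -0.567 -0.255 0 0 -0.22 0; -0.74 -0.567 -0.255 0 0 -0.22 0; -0.74 -0.567 -0.255 0 0 -0.22 0; -0.74 -0.567 -0.255 0 0 -0.22 0; -0.74 -0.567 -0.255 0 0 -0.22 0; -0.74 -0.567 -0.255 0 0 -0.22 0; -0.74 -0.567 -0.255 0 0 -0.22 0; -0.74 -0.567 -0.255 0 0 -0.22 0"

```text
time_s: 2.22
eef_pos: [379.2, 180.7, 329.9]
ee_rot: [-0.0, -0.0, 1.0, 0.0]
force: [-0.0, 1.1, -0.1]
grip_width: 0.497
grip_force: 0.0
```

Run:
```python
from h import *
print(pose()[0],pose()[1].as_matrix().round(3))
p=capture("wrist");cv2.imwrite("pics/w1.png",p["img"][:,:,::-1])
print(-np.array(p["R"]).T@p["t"], np.array(p["R"]).round(3))
for l in ["box","lid","timer","flask"]: print(l,[(np.round(d["point"]),round(d["confidence"],2),back(p,d["point"],0).round()) for d in mark_of(l,p)][:3])
plan(380,-90,330,0)
```

```text
[379.1839695  180.69308986 329.85671993] [[-1. -0. -0.]
 [-0.  1.  0.]
 [ 0.  0. -1.]]
[300.35078739 180.25719575 474.63505678] [[-0.001  1.     0.   ]
 [ 0.951  0.001  0.31 ]
 [ 0.31   0.001 -0.951]]
box [(array([270., 495.]), 0.94, array([506., 392.,   0.]))]
lid [(array([305., 338.]), 0.94, array([554., 200.,   0.]))]
timer [(array([186., 334.]), 0.71, array([401., 193.,   0.]))]
flask [(array([372., 449.]), 0.58, array([653., 349.,   0.]))]
(380, -90, 330, 0) -0.0013 -0.6770 -0.0002 0.0000 -0.0001 0.0007
```

View pics/w1.png

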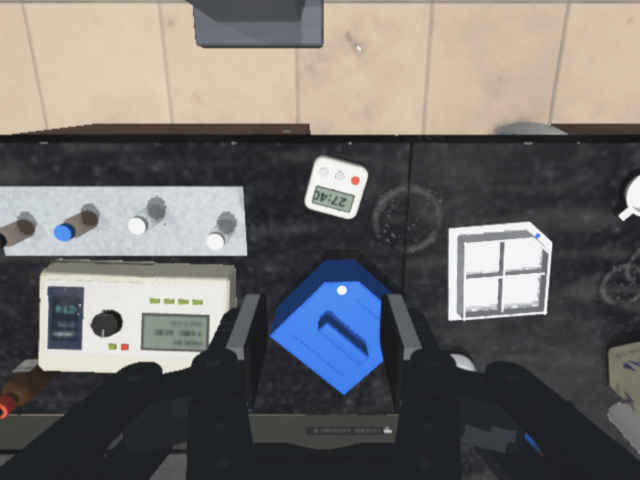

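The wrist camera looks forward over the scene: vials at the left (row 225), lid at (325,335) partly behind the fingers, box at (270,500). I'll take a second view, further along −y, and then fit silhouettes over the views.

jog_arm:
  series: "0 -0.338 0 0 0 0 0; 0 -0.677 0 0 0 0 0; 0 -0.677 0 0 0 0 0; 0 -0.677 0 0 0 0 0; 0 -0.677 0 0 0 0 0; 0 -0.677 0 0 0 0 0; 0 -0.677 0 0 0 0 0"

```text
time_s: 3.35
eef_pos: [379.6, -89.6, 330.0]
ee_rot: [0.0, -0.0, 1.0, 0.0]
force: [-0.8, -0.4, 0.4]
grip_width: 0.503
grip_force: 0.0
```

```bash
cat >> h.py <<'E'
def cyl(r,z0,z1):
    a=np.arange(0,2*np.pi,.3);c=np.c_[r*np.cos(a),r*np.sin(a)]
    return np.r_[np.c_[c,0*a+z0],np.c_[c,0*a+z1]]
def bx(w,d,z0,z1,clip=0,w2=None,d2=None):
    f=lambda w,d:np.array([[w/2,d/2],[w/2,-d/2],[-w/2,-d/2],[-w/2,d/2-clip],[-w/2+clip,d/2]])
    a=f(w,d);b=f(w2 or w,d2 or d);o=np.ones(5)
    return np.r_[np.c_[a,o*z0],np.c_[b,o*z1]]
MOD=dict(vial=[cyl(11.5,0,38),cyl(9,38,54)],box=[bx(122,122,0,5,25),bx(105,105,5,26,20,99,99)],
 lid=[bx(116,116,0,65,25),bx(64,16,65,86.5)],tray=[bx(68,110,0,24)])
def sil(m,p,v):
    x,y,z,th=v;c,s=np.cos(th),np.sin(th);im=np.zeros((480*2,640*2),np.uint8)
    for P in MOD[m]:
        Q=P@np.array([[c,s,0],[-s,c,0],[0,0,1]])+[x,y,z]
        h=cv2.convexHull(np.round((proj(p,Q)*2+.5)*16).astype(np.int32)); cv2.fillConvexPoly(im,h,255,shift=4)
    return cv2.resize(im,(640,480),interpolation=cv2.INTER_AREA)/255.
from scipy.optimize import minimize
def fit(m,views,v0,yaw=True,z=True):
    f=[i for i,u in enumerate([1,1,z,yaw]) if u];sc=np.array([5,5,5,.1])[f];v0=np.array(v0,float)
    def full(u): v=v0.copy();v[f]+=u*sc;return v
    def cost(u):
        v=full(u);return sum(np.abs(sil(m,p,v)-k).sum()/k.sum() for p,k in views)/len(views)
    n=len(f);r=minimize(cost,np.zeros(n),method="Nelder-Mead",options=dict(initial_simplex=np.r_[np.zeros((1,n)),2*np.eye(n)],xatol=.01,fatol=1e-4,maxiter=250))
    return full(r.x),r.fun
def near(label,m,p,v,tol=25):
    t=proj(p,[v[0],v[1],v[2]+25])[0]
    D=[(np.hypot(d["point"][1]-t[0],d["point"][0]-t[1]),d) for d in regions_of(label,p)]
    D=[d for d in D if d[0]<tol]
    if not D: return None
    k=min(D,key=lambda d:d[0])[1];return np.array(k["region"],float)
E
cat > m1.py <<'E'
from h import *
print(pose()[0])
P=[capture("scene"),capture("top"),capture("wrist")]
cv2.imwrite("pics/w2.png",P[2]["img"][:,:,::-1])
G=dict(black=("vial_amber_black","vial",[446,-177,2,0]),blue=("vial_amber_blue","vial",[436,-97,2,0]),c1=("vial_clear_1","vial",[425,-19,2,0]),c2=("vial_clear_2","vial",[450,65,2,0]),
box=("box","box",[501,403,0,.0]),lid=("lid","lid",[543,200,0,.8]),tray=("vial_tray","tray",[546,-316,0,-.4]))
for k,(l,m,v) in G.items():
    V=[]
    for i,p in enumerate(P):
        r=near(l,m,p,v)
        if r is not None and r.sum()>60: V.append((i,p,r))
    for idx in ([None]+list(range(len(V))) if len(V)>1 else [None]):
        W=[(p,r) for j,(i,p,r) in enumerate(V) if idx is None or j==idx]
        if not W: print(k,"none");continue
        r=fit(m,W,v,m!="vial",idx is None and len(V)>1)
        print(k,"all" if idx is None else "view%d"%V[idx][0],r[0].round(3),round(r[1],3))
E
python3 m1.py
```

```text
[379.55320035 -89.60898959 330.04118084]
black all [ 448.928 -171.607    3.182    0.   ] 0.1
black view0 [ 448.495 -172.372    2.       0.   ] 0.127
black view2 [ 449.096 -171.532    2.       0.   ] 0.066
blue all [438.888 -94.778   1.658   0.   ] 0.146
blue view0 [441.739 -91.129   2.      0.   ] 0.175
blue view2 [438.225 -94.969   2.      0.   ] 0.101
c1 all [430.053 -15.945   2.183   0.   ] 0.2
c1 view0 [431.498 -15.284   2.      0.   ] 0.104
c1 view1 [425.806 -14.495   2.      0.   ] 0.067
c1 view2 [430.903 -15.648   2.      0.   ] 0.063
c2 all [448.637  65.055   1.87    0.   ] 0.152
c2 view0 [449.922  67.148   2.      0.   ] 0.253
c2 view2 [448.578  64.833   2.      0.   ] 0.054
box all [5.02844e+02 3.94614e+02 1.65000e+00 1.03000e-01] 0.063
box view0 [5.06184e+02 3.95949e+02 0.00000e+00 7.90000e-02] 0.049
box view1 [5.00835e+02 3.95388e+02 0.00000e+00 9.80000e-02] 0.045
lid all [ 5.52449e+02  2.01540e+02 -1.53000e-01  8.19000e-01] 0.044
lid view0 [555.549 203.246   0.      0.842] 0.041
lid view1 [550.233 202.543   0.      0.799] 0.032
lid view2 [553.45  201.603   0.      0.813] 0.017
tray all [ 5.45581e+02 -3.15251e+02  7.18000e-01 -3.86000e-01] 0.078
tray view0 [ 5.47017e+02 -3.16621e+02  0.00000e+00 -4.25000e-01] 0.09
tray view1 [ 5.43817e+02 -3.15583e+02  0.00000e+00 -3.94000e-01] 0.038
tray view2 [ 5.4810e+02 -3.1557e+02  0.0000e+00 -3.8900e-01] 0.024
```

View pics/w2.png

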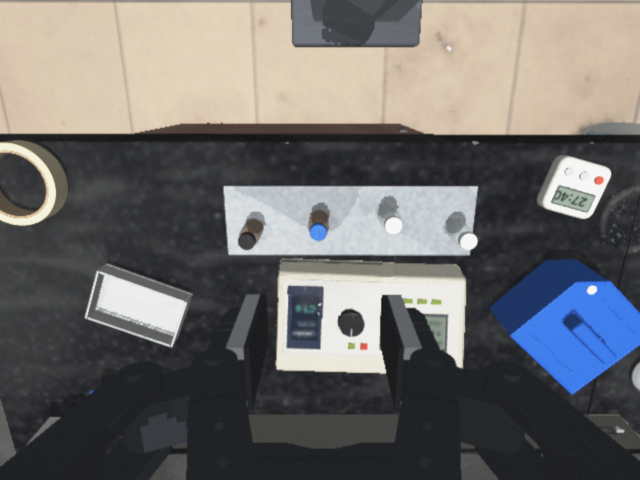

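Vials, box, lid and tray fit consistently over the views. I'll check the instrument's height before descending next to it.

Run:
```python
from h import *
s=capture("scene");t=capture("top");w=capture("wrist")
print(tri([(s,(280,357)),(t,(237,397))]),tri([(t,(237,397)),(w,(273,278))]),tri([(s,(280,357)),(w,(273,278))]))
print(back(w,(258,280),0),back(w,(273,278),60))
plan(449,-171.5,160);plan(449,-171.5,44)
```

```text
[ 488.65028756 -143.78681242   40.51227192] [ 483.33653001 -139.20536497   60.1050422 ] [ 493.8782465  -142.4261754    38.06980978]
[ 490.00001636 -143.41098849    0.        ] [ 483.40976118 -139.47160401   60.        ]
(449, -171.5, 160, 0) -0.1738 -0.2023 0.4249 0.0000 -0.0000 -0.0002
(449, -171.5, 44, 0) -0.1738 -0.2023 0.7149 0.0000 -0.0000 -0.0002
```

jog_arm:
  series: "-0.174 -0.202 0.3 0 0 0 0; -0.174 -0.202 0.425 0 0 0 0; -0.174 -0.202 0.425 0 0 0 0; -0.174 -0.202 0.425 0 0 0 0; -0.174 -0.202 0.5 0 0 0 0; -0.174 -0.202 0.58 0 0 0 0; -0.174 -0.202 0.65 0 0 0 0; -0.174 -0.202 0.69 0 0 0 0; -0.174 -0.202 0.715 0 0 0 0; -0.174 -0.202 0.715 0 0 0 0"
  grip_force: 25

```text
time_s: 5.95
eef_pos: [449.4, -171.4, 44.7]
ee_rot: [0.0, 0.0, 1.0, -0.0]
force: [0.6, 0.4, 0.7]
grip_width: 0.501
grip_force: 0.0
```

Run:
```python
from h import *
w=capture("wrist");cv2.imwrite("pics/w3.png",w["img"][:,:,::-1]);print(sense()["eef_pos"])
```

```text
[ 449.52443662 -171.5555195    44.93268461]
```

View pics/w3.png

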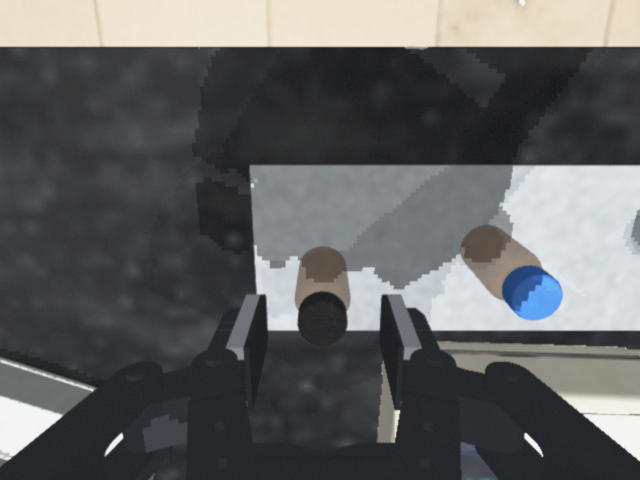

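The black-capped vial stands centred between the open fingers (cap at row 318, column 322; pads at columns 267 and 382). I'll close on it and lift.

jog_arm:
  series: "0 0 0 0 0 0 -1; 0 0 0 0 0 0 -1; 0 0 0 0 0 0 -1; 0 0 0 0 0 0 -1; 0 0 0 0 0 0 -1; 0 0 -0.03 0 0 0 -1; 0 0 -0.1 0 0 0 -1; 0 0 -0.2 0 0 0 -1; 0 0 -0.35 0 0 0 -1; 0 0 -0.45 0 0 0 -1; 0 0 -0.45 0 0 0 -1"
  grip_force: 25

```text
time_s: 7.38
eef_pos: [449.9, -171.9, 227.3]
ee_rot: [0.003, 0.0, 1.0, -0.002]
force: [0.9, 0.3, -0.1]
grip_width: 0.192
grip_force: 24.5
```

Run:
```python
from h import *
plan(430,170,280);plan(430,330,280)
```

```text
(430, 170, 280, 0) 0.0492 0.8542 -0.1351 -0.0022 0.0032 -0.0001
(430, 330, 280, 0) 0.0492 1.2542 -0.1365 -0.0022 0.0032 -0.0001
```

jog_arm:
  series: "0.02 0.12 -0.06 0 0 0 -1; 0.049 0.4 -0.135 0 0 0 -1; 0.049 0.7 -0.135 0 0 0 -1; 0.049 0.99 -0.135 0 0 0 -1; 0.049 0.99 -0.135 0 0 0 -1; 0.049 0.99 -0.135 0 0 0 -1; 0.049 0.99 -0.135 0 0 0 -1; 0.049 0.99 -0.135 0 0 0 -1; 0.049 0.99 -0.135 0 0 0 -1; 0.049 0.99 -0.135 0 0 0 -1"

```text
time_s: 8.62
eef_pos: [429.6, 223.6, 277.8]
ee_rot: [-0.0, 0.001, 1.0, -0.0]
force: [-0.5, 0.2, -0.2]
grip_width: 0.193
grip_force: 24.6
```

```bash
cat > m2.py <<'E'
from h import *
import sys
print(pose()[0],sense()["grip_width"])
P={n:capture(n) for n in ("wrist","top","scene")}
cv2.imwrite("pics/w4.png",P["wrist"]["img"][:,:,::-1])
G=dict(box=("box","box",[503,395,0,.1]),lid=("lid","lid",[552.5,202,0,.81]))
for k,(l,m,v) in G.items():
    V={n:near(l,m,p,v,40) for n,p in P.items()}
    V={n:(P[n],r) for n,r in V.items() if r is not None}
    for n in V: 
        r=fit(m,[V[n]],v,True,False);print(k,n,r[0].round(3),round(r[1],3))
    r=fit(m,list(V.values()),v);print(k,"all",r[0].round(3),round(r[1],3))
E
python3 m2.py
```

```text
[429.63760504 223.62756975 277.77843575] 0.19304814042275528
box wrist [5.04975e+02 3.94516e+02 0.00000e+00 9.00000e-02] 0.022
box top [ 5.08341e+02  3.99184e+02  0.00000e+00 -5.00000e-03] 16.365
box scene [5.07559e+02 3.96634e+02 0.00000e+00 5.40000e-02] 0.043
box all [ 5.09595e+02  3.98983e+02 -8.02900e+00  1.28000e-01] 5.498
lid wrist [553.578 202.489   0.      0.826] 1.313
lid top [551.474 201.83    0.      0.798] 0.253
lid scene [555.497 203.605   0.      0.853] 0.057
lid all [553.865 201.444  -1.172   0.834] 0.551
```

View pics/w4.png

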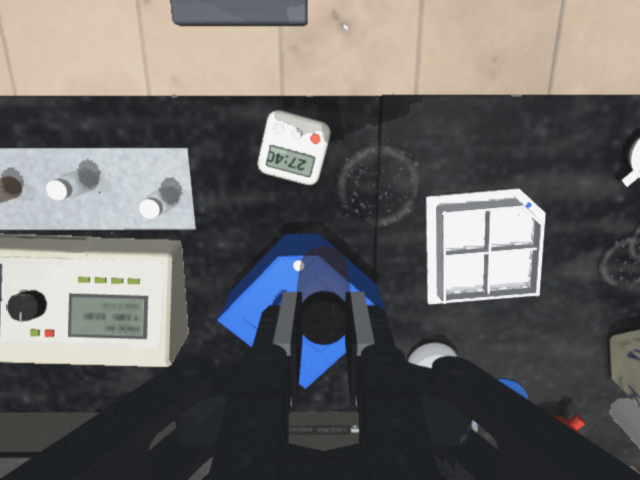

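The vial is held by the body (cap at 320,323 with a gap to both pads). The box shows unobstructed at (250,485), with its clip at the lower x, left y side. I'll place the vial in the (+,+) cell.

Run:
```python
from h import *
plan(526.6,421.4,150);plan(526.6,421.4,48.5)
```

```text
(526.6, 421.4, 150, 0) -0.2423 0.4923 0.3200 -0.0000 0.0000 -0.0002
(526.6, 421.4, 48.5, 0) -0.2423 0.4923 0.5738 -0.0000 0.0000 -0.0002
```

jog_arm:
  series: "-0.12 0.12 0.1 0 0 0 -1; -0.18 0.25 0.2 0 0 0 -1; -0.242 0.38 0.3 0 0 0 -1; -0.242 0.492 0.32 0 0 0 -1; -0.242 0.492 0.32 0 0 0 -1; -0.242 0.492 0.32 0 0 0 -1; -0.242 0.492 0.4 0 0 0 -1; -0.242 0.492 0.48 0 0 0 -1; -0.242 0.492 0.53 0 0 0 -1; -0.242 0.492 0.555 0 0 0 -1; -0.242 0.492 0.57 0 0 0 -1; -0.242 0.492 0.57 0 0 0 -1; -0.242 0.492 0.57 0 0 0 -1"

```text
time_s: 10.7
eef_pos: [526.8, 421.5, 50.9]
ee_rot: [0.001, 0.0, 1.0, 0.0]
force: [0.1, -0.2, -0.3]
grip_width: 0.191
grip_force: 24.7
```

Run:
```python
from h import *
plan(526.6,421.4,48);print(sense()["force"])
w=capture("wrist");cv2.imwrite("pics/w5.png",w["img"][:,:,::-1])
```

```text
(526.6, 421.4, 48, 0) 0.0005 -0.0003 0.0072 0.0004 0.0008 -0.0001
[ 0.07048085 -0.18359487 -0.29906774]
```

View pics/w5.png

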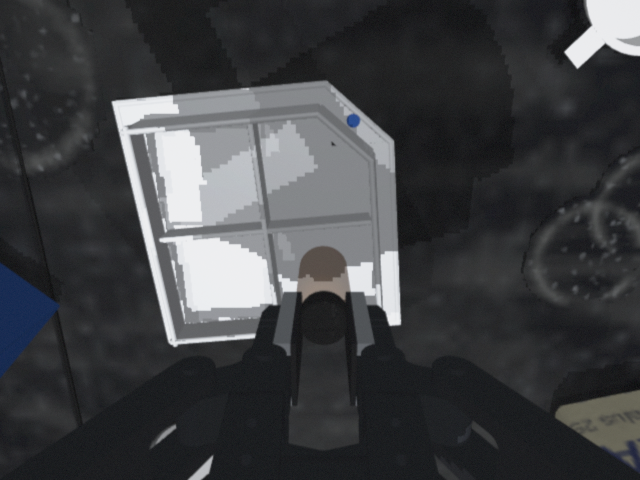

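The vial is in the (+,+) cell, its foot at (262,323) midway between the divider and the wall. I'll lower the last 3 mm, release and raise.

jog_arm:
  series: "0 0 0.004 0 0 0 -1; 0 0 0.007 0 0 0 -1; 0 0 0.007 0 0 0 -1; 0 0 0.007 0 0 0 -0.5; 0 0 0.007 0 0 0 -0.2; 0 0 0.007 0 0 0 -0.1; 0 0 0.007 0 0 0 -0.1; 0 0 -0.05 0 0 0 -0.1; 0 0 -0.18 0 0 0 0; 0 0 -0.3 0 0 0 0; 0 0 -0.4 0 0 0 0; 0 0 -0.4 0 0 0 0"

```text
time_s: 12.25
eef_pos: [527.4, 422.0, 213.7]
ee_rot: [0.003, 0.0, 1.0, 0.002]
force: [0.5, -0.2, 0.2]
grip_width: 0.503
grip_force: 0.0
```

Run:
```python
from h import *
plan(438.5,-95,200);plan(526,121,200)
R=pose()[1]
plan(438.5,-95,160,0,[526,121,200],R);plan(438.5,-95,44,0,[526,121,200],R)
```

```text
(438.5, -95, 200, 0) 0.2222 -1.2926 0.0289 0.0020 0.0037 -0.0001
(526, 121, 200, 0) 0.0035 -0.7526 0.0319 0.0020 0.0037 -0.0001
(438.5, -95, 160, 0) 0.2193 -0.5403 0.0970 0.0020 0.0037 -0.0001
(438.5, -95, 44, 0) 0.2210 -0.5413 0.3870 0.0020 0.0037 -0.0001
```

jog_arm:
  series: "0.05 -0.14 0 0 0 0 0; 0.1 -0.28 0 0 0 0 0; 0.222 -0.6 0.02 0 0 0 0; 0.222 -0.95 0.03 0 0 0 0; 0.222 -0.95 0.03 0 0 0 0; 0.222 -0.95 0.03 0 0 0 0; 0.222 -0.95 0.03 0 0 0 0; 0.222 -0.95 0.03 0 0 0 0; 0.222 -0.95 0.03 0 0 0 0; 0.222 -0.95 0.03 0 0 0 0"

```text
time_s: 13.5
eef_pos: [437.5, 42.3, 197.8]
ee_rot: [-0.0, -0.001, 1.0, 0.0]
force: [0.4, 0.4, 0.1]
grip_width: 0.5
grip_force: 0.0
```

Run:
```python
from h import *
p=capture("wrist")
for l,v in (("vial_amber_blue",[438.5,-95,2,0]),("vial_clear_1",[430.5,-15.7,2,0]),("vial_clear_2",[448.6,65,2,0]),("box",[504.5,394.7,0,.095])):
    m="box" if l=="box" else "vial"; r=near(l,m,p,v,30)
    if r is not None: f=fit(m,[(p,r)],v,m=="box",False); print(l,f[0].round(3),f[1].round(3))
plan(438.5,-95,160);plan(438.5,-95,44)
```

```text
vial_amber_blue [438.709 -94.214   2.      0.   ] 0.095
vial_clear_1 [431.199 -15.906   2.      0.   ] 0.045
vial_clear_2 [448.186  64.843   2.      0.   ] 0.07
(438.5, -95, 160, 0) -0.0022 -0.3419 0.0949 0.0000 -0.0000 0.0003
(438.5, -95, 44, 0) -0.0022 -0.3420 0.3849 0.0000 -0.0000 0.0003
```

jog_arm:
  series: "-0.002 -0.15 0.02 0 0 0 0; -0.002 -0.341 0.08 0 0 0 0; -0.002 -0.341 0.095 0 0 0 0; -0.002 -0.341 0.095 0 0 0 0; -0.002 -0.341 0.17 0 0 0 0; -0.002 -0.341 0.25 0 0 0 0; -0.002 -0.341 0.32 0 0 0 0; -0.002 -0.341 0.36 0 0 0 0; -0.002 -0.341 0.385 0 0 0 0; -0.002 -0.341 0.385 0 0 0 0; -0.002 -0.341 0.385 0 0 0 -1; -0.002 -0.341 0.385 0 0 0 -1; -0.002 -0.341 0.385 0 0 0 -1; -0.002 -0.341 0.385 0 0 0 -1; -0.002 -0.341 0.385 0 0 0 -1; -0.002 -0.341 0.355 0 0 0 -1; -0.002 -0.341 0.28 0 0 0 -1; -0.002 -0.341 0.13 0 0 0 -1; -0.002 -0.341 0 0 0 0 -1; -0.002 -0.341 0 0 0 0 -1"
  grip_force: 25

```text
time_s: 16.25
eef_pos: [439.6, -95.6, 201.9]
ee_rot: [0.004, 0.0, 1.0, -0.002]
force: [-0.7, -0.7, -0.5]
grip_width: 0.193
grip_force: 24.6
```

Run:
```python
from h import *
R=Ro.from_matrix(np.diag([-1.,1,-1]))
plan(438.5,275,198);
plan(482.4,368,150,0,[438.5,275,198],R);plan(482.4,368,51,0,[438.5,275,198],R);plan(482.4,368,47.8,0,[438.5,275,198],R)
```

```text
(438.5, 275, 198, 0) 0.0029 0.9266 0.0064 -0.0023 0.0045 -0.0001
(482.4, 368, 150, 0) -0.1097 0.2325 0.1200 0.0000 0.0000 0.0000
(482.4, 368, 51, 0) -0.1097 0.2325 0.3675 0.0000 0.0000 0.0000
(482.4, 368, 47.8, 0) -0.1097 0.2325 0.3755 0.0000 0.0000 0.0000
```

jog_arm:
  series: "0 0.1 0 0 0 0 -1; 0 0.25 0 0 0 0 -1; 0 0.5 0 0 0 0 -1; 0 0.75 0 0 0 0 -1; 0 0.925 0 0 0 0 -1; 0 0.925 0 0 0 0 -1; 0 0.925 0 0 0 0 -1; 0 0.925 0 0 0 0 -1; 0 0.925 0 0 0 0 -1; 0 0.925 0 0 0 0 -1"

```text
time_s: 17.5
eef_pos: [438.6, 274.0, 198.0]
ee_rot: [-0.0, 0.001, 1.0, -0.0]
force: [0.0, 0.9, -0.1]
grip_width: 0.192
grip_force: 24.6
```

Run:
```python
from h import *
p=capture("wrist");v=[504.5,394.7,0,.095];r=near("box","box",p,v,30)
if r is not None: print(fit("box",[(p,r)],v,True,False))
plan(482.4,368,150);plan(482.4,368,51);plan(482.4,368,47.8)
```

```text
(array([5.05092930e+02, 3.94562139e+02, 0.00000000e+00, 8.92759492e-02]), np.float64(0.10275645125008978))
(482.4, 368, 150, 0) -0.1092 0.2345 0.1202 -0.0000 0.0000 -0.0009
(482.4, 368, 51, 0) -0.1092 0.2345 0.3677 -0.0000 0.0000 -0.0009
(482.4, 368, 47.8, 0) -0.1092 0.2345 0.3757 -0.0000 0.0000 -0.0009
```

jog_arm:
  series: "-0.05 0.12 0.03 0 0 0 -1; -0.109 0.234 0.12 0 0 0 -1; -0.109 0.234 0.12 0 0 0 -1; -0.109 0.234 0.12 0 0 0 -1; -0.109 0.234 0.2 0 0 0 -1; -0.109 0.234 0.28 0 0 0 -1; -0.109 0.234 0.33 0 0 0 -1; -0.109 0.234 0.355 0 0 0 -1; -0.109 0.234 0.368 0 0 0 -1; -0.109 0.234 0.372 0 0 0 -1; -0.109 0.234 0.376 0 0 0 -1; -0.109 0.234 0.376 0 0 0 -1; -0.109 0.234 0.376 0 0 0 -0.5; -0.109 0.234 0.376 0 0 0 -0.2; -0.109 0.234 0.376 0 0 0 -0.1; -0.109 0.234 0.376 0 0 0 -0.1; -0.109 0.234 0.32 0 0 0 -0.1; -0.109 0.234 0.18 0 0 0 -0.1; -0.109 0.234 0 0 0 0 0; -0.109 0.234 0 0 0 0 0"

```text
time_s: 20.1
eef_pos: [483.3, 369.3, 202.8]
ee_rot: [0.004, 0.0, 1.0, 0.002]
force: [-0.6, 0.3, -0.2]
grip_width: 0.501
grip_force: 0.0
```

Run:
```python
from h import *
w=capture("wrist");cv2.imwrite("pics/w6.png",w["img"][:,:,::-1])
plan(460,75,200)
R=Ro.from_matrix(np.diag([-1.,1,-1]))
plan(448.4,64.9,160,0,[460,75,200],R);plan(448.4,64.9,44,0,[460,75,200],R)
```

```text
(460, 75, 200, 0) 0.0569 -0.7352 0.0010 0.0015 0.0030 -0.0001
(448.4, 64.9, 160, 0) 0.0290 -0.0252 0.1000 0.0000 0.0000 0.0000
(448.4, 64.9, 44, 0) 0.0290 -0.0252 0.3900 0.0000 0.0000 0.0000
```

View pics/w6.png

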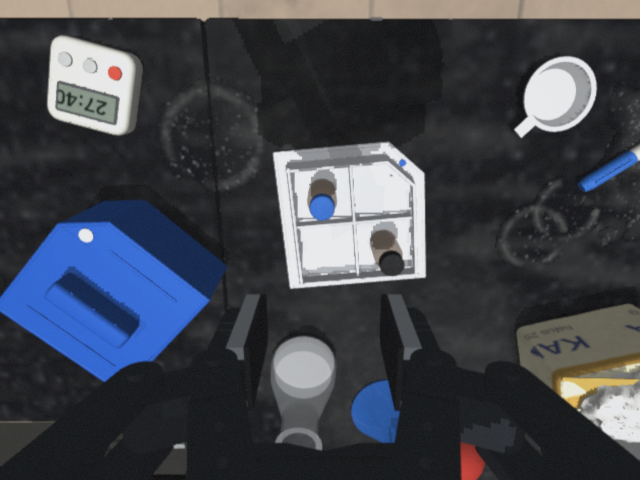

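Both amber vials stand in opposite cells (blue at 205,321; black at 262,390), and the flask is in its place at (370,302). Next, clear vial 2.

jog_arm:
  series: "0.02 -0.14 0 0 0 0 0; 0.04 -0.3 0 0 0 0 0; 0.085 -0.55 0 0 0 0 0; 0.085 -0.758 0 0 0 0 0; 0.085 -0.758 0 0 0 0 0; 0.085 -0.758 0 0 0 0 0; 0.085 -0.758 0 0 0 0 0; 0.085 -0.758 0 0 0 0 0; 0.085 -0.758 0 0 0 0 0; 0.085 -0.758 0 0 0 0 0"

```text
time_s: 21.4
eef_pos: [447.9, 66.0, 197.9]
ee_rot: [-0.0, -0.0, 1.0, -0.0]
force: [0.2, -0.2, 0.3]
grip_width: 0.498
grip_force: 0.0
```

Run:
```python
from h import *
plan(448.4,64.9,160);plan(448.4,64.9,44)
```

```text
(448.4, 64.9, 160, 0) -0.0013 -0.0027 0.0947 -0.0000 -0.0001 0.0006
(448.4, 64.9, 44, 0) -0.0013 -0.0027 0.3847 -0.0000 -0.0001 0.0006
```

jog_arm:
  series: "-0.001 -0.003 0.1 0 0 0 0; -0.001 -0.003 0.2 0 0 0 0; -0.001 -0.003 0.3 0 0 0 0; -0.001 -0.003 0.36 0 0 0 0; -0.001 -0.003 0.385 0 0 0 0; -0.001 -0.003 0.385 0 0 0 0; -0.001 -0.003 0.385 0 0 0 -1; -0.001 -0.003 0.385 0 0 0 -1; -0.001 -0.003 0.385 0 0 0 -1; -0.001 -0.003 0.385 0 0 0 -1; -0.001 -0.003 0.385 0 0 0 -1; -0.001 -0.003 0.355 0 0 0 -1; -0.001 -0.003 0.28 0 0 0 -1; -0.001 -0.003 0.13 0 0 0 -1; -0.001 -0.003 0 0 0 0 -1; -0.001 -0.003 0 0 0 0 -1"
  grip_force: 25

```text
time_s: 23.4
eef_pos: [449.7, 64.1, 202.0]
ee_rot: [0.004, 0.0, 1.0, -0.0]
force: [-0.6, -0.1, -0.9]
grip_width: 0.195
grip_force: 24.6
```

Run:
```python
from h import *
t=np.array([546.5,-315.5]);th=-.388
for y in (30,-30): print(t+y*np.array([-np.sin(th),np.cos(th)]))
plan(480,-250,198)
```

```text
[ 557.85013514 -287.72997241]
[ 535.14986486 -343.27002759]
(480, -250, 198, 0) -0.0756 -0.7853 0.0112 -0.0006 0.0050 -0.0000
```

jog_arm:
  series: "0 -0.12 0 0 0 0 -1; -0.03 -0.27 0 0 0 0 -1; -0.075 -0.5 0 0 0 0 -1; -0.075 -0.785 0 0 0 0 -1; -0.075 -0.785 0 0 0 0 -1; -0.075 -0.785 0 0 0 0 -1; -0.075 -0.785 0 0 0 0 -1; -0.075 -0.785 0 0 0 0 -1; -0.075 -0.785 0 0 0 0 -1"

```text
time_s: 24.52
eef_pos: [478.5, -248.4, 198.1]
ee_rot: [0.0, -0.001, 1.0, 0.0]
force: [0.1, 0.1, 0.1]
grip_width: 0.193
grip_force: 24.6
```

Run:
```python
from h import *
p=capture("wrist");v=[546.5,-315.5,0,-.388];r=near("vial_tray","tray",p,v,40)
if r is not None: print(fit("tray",[(p,r)],v,True,False))
plan(535.2,-343.3,150);plan(535.2,-343.3,46)
```

```text
(array([ 5.47691289e+02, -3.16356220e+02,  0.00000000e+00, -3.93166157e-01]), np.float64(0.24012422733258693))
(535.2, -343.3, 150, 0) -0.1416 -0.2363 0.1205 -0.0000 0.0001 0.0007
(535.2, -343.3, 46, 0) -0.1416 -0.2363 0.3805 -0.0000 0.0001 0.0007
```

jog_arm:
  series: "-0.07 -0.12 0.03 0 0 0 -1; -0.142 -0.236 0.12 0 0 0 -1; -0.142 -0.236 0.12 0 0 0 -1; -0.142 -0.236 0.12 0 0 0 -1; -0.142 -0.236 0.2 0 0 0 -1; -0.142 -0.236 0.28 0 0 0 -1; -0.142 -0.236 0.335 0 0 0 -1; -0.142 -0.236 0.36 0 0 0 -1; -0.142 -0.236 0.373 0 0 0 -1; -0.142 -0.236 0.377 0 0 0 -1; -0.142 -0.236 0.381 0 0 0 -1; -0.142 -0.236 0.381 0 0 0 -1; -0.142 -0.236 0.381 0 0 0 -0.5; -0.142 -0.236 0.381 0 0 0 -0.2; -0.142 -0.236 0.381 0 0 0 -0.1; -0.142 -0.236 0.381 0 0 0 -0.1; -0.142 -0.236 0.32 0 0 0 -0.1; -0.142 -0.236 0.18 0 0 0 -0.1; -0.142 -0.236 0 0 0 0 0; -0.142 -0.236 0 0 0 0 0"

```text
time_s: 27.12
eef_pos: [536.2, -345.2, 203.0]
ee_rot: [0.003, 0.0, 1.0, -0.003]
force: [-0.2, 0.1, -0.6]
grip_width: 0.5
grip_force: 0.0
```

Run:
```python
from h import *
w=capture("wrist");cv2.imwrite("pics/w7.png",w["img"][:,:,::-1])
plan(430.8,-15.8,198)
```

```text
(430.8, -15.8, 198, 0) 0.2626 0.8226 0.0045 -0.0025 0.0026 -0.0001
```

View pics/w7.png

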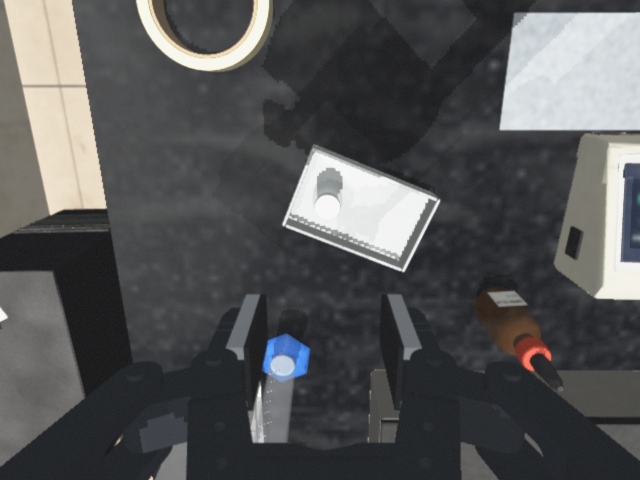

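Clear vial 2 stands in the −y half of the tray (195,328). Next, clear vial 1.

jog_arm:
  series: "0.05 0.12 0 0 0 0 0; 0.1 0.27 0 0 0 0 0; 0.2 0.5 0 0 0 0 0; 0.262 0.822 0 0 0 0 0; 0.262 0.822 0 0 0 0 0; 0.262 0.822 0 0 0 0 0; 0.262 0.822 0 0 0 0 0; 0.262 0.822 0 0 0 0 0; 0.262 0.822 0 0 0 0 0; 0.262 0.822 0 0 0 0 0"

```text
time_s: 28.42
eef_pos: [430.4, -16.1, 197.7]
ee_rot: [-0.0, 0.001, 1.0, 0.0]
force: [0.2, -1.8, 0.3]
grip_width: 0.505
grip_force: 0.0
```

Run:
```python
from h import *
p=capture("wrist");v=[430.8,-15.8,2,0];r=near("vial_clear_1","vial",p,v,40)
if r is not None: print(fit("vial",[(p,r)],v,False,False))
plan(430.8,-15.8,44)
```

```text
(430.8, -15.8, 44, 0) -0.0011 0.0001 0.3846 0.0000 -0.0002 -0.0007
```

jog_arm:
  series: "-0.001 0 0.1 0 0 0 0; -0.001 0 0.2 0 0 0 0; -0.001 0 0.3 0 0 0 0; -0.001 0 0.36 0 0 0 0; -0.001 0 0.385 0 0 0 0; -0.001 0 0.385 0 0 0 0; -0.001 0 0.385 0 0 0 -1; -0.001 0 0.385 0 0 0 -1; -0.001 0 0.385 0 0 0 -1; -0.001 0 0.385 0 0 0 -1; -0.001 0 0.385 0 0 0 -1; -0.001 0 0.355 0 0 0 -1; -0.001 0 0.28 0 0 0 -1; -0.001 0 0.13 0 0 0 -1; -0.001 0 0 0 0 0 -1; -0.001 0 0 0 0 0 -1"
  grip_force: 25

```text
time_s: 30.52
eef_pos: [432.1, -15.7, 201.9]
ee_rot: [0.004, -0.0, 1.0, -0.001]
force: [0.2, 0.1, -1.0]
grip_width: 0.187
grip_force: 24.6
```

Run:
```python
from h import *
plan(500,-250,198)
```

```text
(500, -250, 198, 0) -0.1696 -0.5857 0.0125 -0.0015 0.0049 0.0000
```

jog_arm:
  series: "-0.03 -0.12 0 0 0 0 -1; -0.08 -0.27 0 0 0 0 -1; -0.17 -0.45 0 0 0 0 -1; -0.17 -0.585 0 0 0 0 -1; -0.17 -0.585 0 0 0 0 -1; -0.17 -0.585 0 0 0 0 -1; -0.17 -0.585 0 0 0 0 -1; -0.17 -0.585 0 0 0 0 -1"

```text
time_s: 31.52
eef_pos: [498.8, -248.2, 198.2]
ee_rot: [0.0, -0.001, 1.0, -0.0]
force: [-0.2, -0.8, -1.0]
grip_width: 0.189
grip_force: 24.7
```

Run:
```python
from h import *
plan(557.9,-287.7,150);plan(557.9,-287.7,46)
```

```text
(557.9, -287.7, 150, 0) -0.1477 -0.0988 0.1206 -0.0000 0.0001 0.0008
(557.9, -287.7, 46, 0) -0.1477 -0.0988 0.3806 -0.0000 0.0001 0.0008
```

jog_arm:
  series: "-0.07 -0.05 0.03 0 0 0 -1; -0.148 -0.099 0.12 0 0 0 -1; -0.148 -0.099 0.12 0 0 0 -1; -0.148 -0.099 0.12 0 0 0 -1; -0.148 -0.099 0.2 0 0 0 -1; -0.148 -0.099 0.28 0 0 0 -1; -0.148 -0.099 0.335 0 0 0 -1; -0.148 -0.099 0.36 0 0 0 -1; -0.148 -0.099 0.373 0 0 0 -1; -0.148 -0.099 0.377 0 0 0 -1; -0.148 -0.099 0.381 0 0 0 -1; -0.148 -0.099 0.381 0 0 0 -1; -0.148 -0.099 0.381 0 0 0 -0.5; -0.148 -0.099 0.381 0 0 0 -0.2; -0.148 -0.099 0.381 0 0 0 -0.2; -0.148 -0.099 0.381 0 0 0 -0.2; -0.148 -0.099 0.32 0 0 0 -0.2; -0.148 -0.099 0.18 0 0 0 -0.2; -0.148 -0.099 0 0 0 0 0; -0.148 -0.099 0 0 0 0 0"

```text
time_s: 34.02
eef_pos: [559.1, -289.9, 202.9]
ee_rot: [0.003, 0.0, 1.0, -0.003]
force: [0.1, 1.1, -0.5]
grip_width: 0.499
grip_force: 0.0
```

Run:
```python
from h import *
w=capture("wrist");cv2.imwrite("pics/w8.png",w["img"][:,:,::-1])
plan(430,100,300)
```

```text
(430, 100, 300, 0) 0.3206 0.9730 -0.2514 -0.0021 0.0027 -0.0001
```

View pics/w8.png

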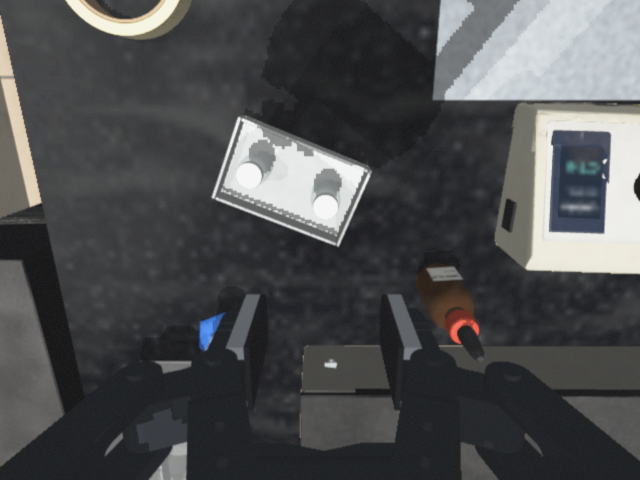

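Both clear vials stand in the tray (172,250 and 205,327). Now the lid: one more view of it first.

jog_arm:
  series: "0.08 0.12 -0.1 0 0 0 0; 0.2 0.3 -0.25 0 0 0 0; 0.32 0.6 -0.25 0 0 0 0; 0.32 0.85 -0.25 0 0 0 0; 0.32 0.85 -0.25 0 0 0 0; 0.32 0.85 -0.25 0 0 0 0; 0.32 0.85 -0.25 0 0 0 0; 0.32 0.85 -0.25 0 0 0 0; 0.32 0.85 -0.25 0 0 0 0; 0.32 0.85 -0.25 0 0 0 0"

```text
time_s: 35.33
eef_pos: [430.2, 49.9, 297.5]
ee_rot: [-0.0, 0.001, 1.0, -0.0]
force: [0.6, 0.5, 0.2]
grip_width: 0.497
grip_force: 0.0
```

Run:
```python
from h import *
p=capture("wrist");v=[553,202,0,.815];r=near("lid","lid",p,v,60)
print(fit("lid",[(p,r)],v,True,False)) 
f=fit("lid",[(p,r)],v,True,True)[0];print(f)
cv2.imwrite("pics/w9.png",p["img"][:,:,::-1])
plan(553.3,201.8,150,.815);plan(553.3,201.8,88,.815)
```

```text
(array([554.06681438, 201.87750592,   0.        ,   0.80768949]), np.float64(0.08782404997397188))
[557.79031584 206.48543185  -9.2975285    0.81049761]
(553.3, 201.8, 150, 0.815) -0.3075 0.3794 0.3691 0.0002 -0.0003 -0.5199
(553.3, 201.8, 88, 0.815) -0.3076 0.3794 0.5241 0.0002 -0.0003 -0.5199
```

jog_arm:
  series: "-0.1 0.1 0.05 0 0 -0.11 0; -0.2 0.2 0.1 0 0 -0.22 0; -0.307 0.3 0.2 0 0 -0.33 0; -0.308 0.379 0.3 0 0 -0.44 0; -0.308 0.379 0.32 0 0 -0.518 0; -0.308 0.379 0.32 0 0 -0.518 0; -0.308 0.379 0.37 0 0 -0.518 0; -0.308 0.379 0.37 0 0 -0.518 0; -0.308 0.379 0.37 0 0 -0.518 0"
  grip_force: 40

```text
time_s: 36.55
eef_pos: [553.7, 202.3, 151.2]
ee_rot: [0.001, -0.395, 0.919, -0.0]
force: [-0.8, 0.6, 0.0]
grip_width: 0.499
grip_force: 0.0
```

Run:
```python
from h import *
w=capture("wrist");cv2.imwrite("pics/w10.png",w["img"][:,:,::-1]);print(sense()["joints"])
plan(553.5,201.8,88,.813)
c,s=np.cos(.813),np.sin(.813)
for u in (-32,32): print(proj(w,[553.5+u*c,201.8+u*s,86.5]))
```

```text
[ 1.51825880e-01  5.18062398e-01  1.40221549e+00 -2.19897332e-05
  1.21943664e+00 -2.23113179e+00]
(553.5, 201.8, 88, 0.813) 0.0016 -0.0004 0.1581 -0.0007 0.0009 -0.0005
[[324.34113516 190.89728868]]
[[324.25988131 303.44690876]]
```

View pics/w10.png

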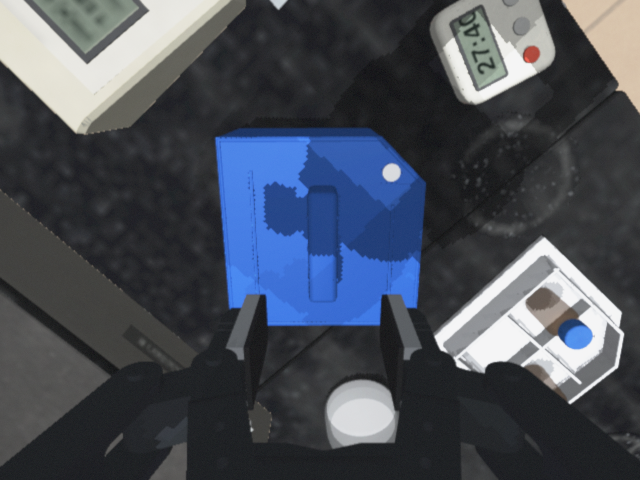

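The rib (column 323, rows 186–302) lies where predicted and is parallel to the pads. I'll descend and grip.

jog_arm:
  series: "0.002 0 0.05 0 0 0 0; 0.002 0 0.1 0 0 0 0; 0.002 0 0.14 0 0 0 0; 0.002 0 0.157 0 0 0 0; 0.002 0 0.157 0 0 0 0; 0.002 0 0.157 0 0 0 -1; 0.002 0 0.157 0 0 0 -1; 0.002 0 0.157 0 0 0 -1; 0.002 0 0.157 0 0 0 -1; 0.002 0 0.157 0 0 0 -1; 0.002 0 0.157 0 0 0 -1; 0.002 0 0.15 0 0 0 -1; 0.002 0 0.12 0 0 0 -1; 0.002 0 0.05 0 0 0 -1; 0.002 0 -0.07 0 0 0 -1; 0.002 0 -0.2 0 0 0 -1; 0.002 0 -0.2 0 0 0 -1; 0.002 0 -0.2 0 0 0 -1"
  grip_force: 50

```text
time_s: 38.85
eef_pos: [552.3, 202.0, 229.8]
ee_rot: [-0.0, -0.396, 0.918, 0.0]
force: [0.9, -0.6, 0.2]
grip_width: -0.003
grip_force: 0.0
```

Run:
```python
from h import *
plan(505,394.5,232,.095);plan(440,290,232,.095);print(sense()["joints"])
```

```text
(505, 394.5, 232, 0.095) -0.2685 0.4166 -0.0055 0.0001 -0.0003 0.4574
(440, 290, 232, 0.095) 0.0330 0.3552 -0.0054 0.0001 -0.0003 0.4574
[ 1.51517682e-01  4.52636583e-01  1.29315598e+00 -2.05060657e-05
  1.39624150e+00 -2.23278634e+00]
```

Run:
```python
from h import *
w=capture("wrist");cv2.imwrite("pics/w11.png",w["img"][:,:,::-1])
v=[553.5,201.8,0,.813];r=near("lid","lid",w,v,80)
if r is not None: print(fit("lid",[(w,r)],v,True,False),fit("lid",[(w,r)],v,True,True))
```

```text
(array([554.75838751, 201.71471738,   0.        ,   0.82354205]), np.float64(0.018526544352949932)) (array([555.25229527, 202.27969383,  -3.05643051,   0.81879928]), np.float64(0.008359884252875073))
```

View pics/w11.png

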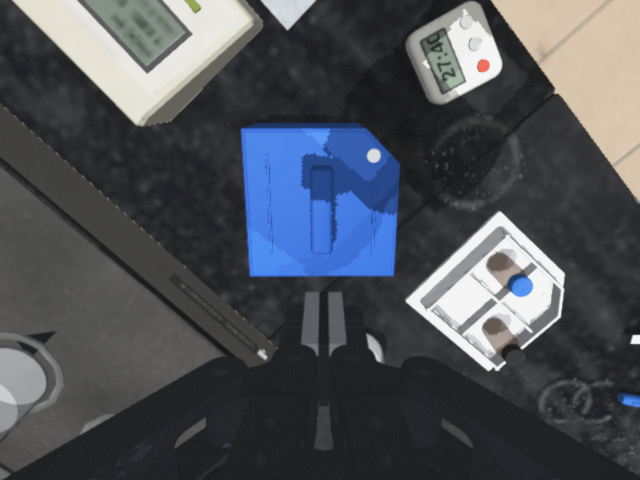

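The fingers closed without holding the rib; the lid hasn't moved (rib at column 321, rows 166–253). I'll go a little lower and check the closure before lifting.

Run:
```python
from h import *
plan(554,201.9,120,.817);plan(554,201.9,85,.817)
```

```text
(554, 201.9, 120, 0.817) -0.0037 -0.0038 0.2721 0.0009 -0.0012 -0.0023
(554, 201.9, 85, 0.817) -0.0039 -0.0039 0.3596 0.0009 -0.0012 -0.0023
```

jog_arm:
  series: "-0.004 -0.003 0.1 0 0 0 0; -0.004 -0.003 0.2 0 0 0 0; -0.004 -0.003 0.28 0 0 0 0; -0.004 -0.003 0.32 0 0 0 0; -0.004 -0.003 0.345 0 0 0 0; -0.004 -0.003 0.36 0 0 0 0; -0.004 -0.003 0.36 0 0 0 0; -0.004 -0.003 0.36 0 0 0 -1; -0.004 -0.003 0.36 0 0 0 -1; -0.004 -0.003 0.36 0 0 0 -1; -0.004 -0.003 0.36 0 0 0 -1; -0.004 -0.003 0.36 0 0 0 -1; -0.004 -0.003 0.36 0 0 0 -1"
  grip_force: 50

```text
time_s: 40.58
eef_pos: [554.6, 202.4, 86.0]
ee_rot: [-0.0, -0.396, 0.918, 0.0]
force: [0.5, 0.3, -0.5]
grip_width: 0.004
grip_force: 0.0
```

Run:
```python
from h import *
w=capture("wrist");cv2.imwrite("pics/w12.png",w["img"][:,:,::-1]);s=sense();print(s["grip_width"],s["grip_force"],s["force"],s["eef_pos"])
```

```text
0.0015923820681952334 0.0 [-0.20698155  0.51598969  0.16291071] [554.59908247 202.33208349  85.9853801 ]
```

View pics/w12.png

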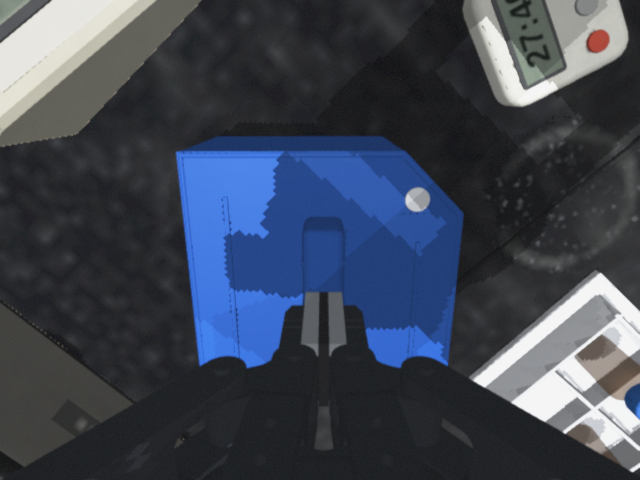

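Run:
```python
from h import *
w=capture("wrist");p,R=pose()
for x in (0,11,-11):
  print(x,[(d,proj(w,p+R.apply([x,0,d]))[0].round(1).tolist()) for d in (-10,0,10,19,25)])
c,s=np.cos(.82),np.sin(.82)
print([ (z,u,proj(w,[554.5+u*c,201.9+u*s,z])[0].round(1).tolist()) for u,z in ((-32,86.5),(-32,65),(32,86.5))])
for h in ((-58,58-25),(-58+25,58),(-58,-58)): print(h,proj(w,[554.5+h[0]*c-h[1]*s,201.9+h[0]*s+h[1]*c,65]))
```

```text
0 [(-10, [325.0, 323.4]), (0, [324.9, 310.0]), (10, [324.8, 298.1]), (19, [324.7, 288.4]), (25, [324.7, 282.4])]
11 [(-10, [325.1, 296.2]), (0, [325.0, 284.1]), (10, [324.9, 273.4]), (19, [324.8, 264.7]), (25, [324.7, 259.4])]
-11 [(-10, [324.9, 349.5]), (0, [324.8, 334.8]), (10, [324.7, 321.8]), (19, [324.7, 311.2]), (25, [324.6, 304.7])]
[(86.5, -32, [323.9, 230.9]), (65, -32, [323.8, 214.7]), (86.5, 32, [324.7, 379.6])]
(-58, 33) [[407.80795687 150.29746089]]
(-33, 58) [[465.34236851 211.61290366]]
(-58, -58) [[175.43198437 151.5439538 ]]
```

The pads are shut directly above the rib without contact. Both the picture (fingertips at row 293) and the missing contact say the tips stand about 8 mm behind the reported TCP, not ahead of it, so I need to go about 26 mm lower. I'll do it in steps with force checks.

jog_arm:
  series: "0 0 0 0 0 0 0; 0 0 0 0 0 0 0; 0 0 0 0 0 0 0; 0 0 0 0 0 0 0; 0 0 0.015 0 0 0 0; 0 0 0.03 0 0 0 0; 0 0 0.035 0 0 0 0; 0 0 0.035 0 0 0 0; 0 0 0.035 0 0 0 -1; 0 0 0.035 0 0 0 -1; 0 0 0.035 0 0 0 -1; 0 0 0.035 0 0 0 -1; 0 0 0.035 0 0 0 -1"
  grip_force: 20

```text
time_s: 42.3
eef_pos: [554.8, 202.3, 72.2]
ee_rot: [0.0, -0.396, 0.918, -0.0]
force: [0.6, -0.8, 3.5]
grip_width: 0.176
grip_force: 23.3
```

It holds the rib (width 0.176). I'll take a deeper grip.

jog_arm:
  series: "0 0 0 0 0 0 0; 0 0 0 0 0 0 0; 0 0 0 0 0 0 0; 0 0 0.01 0 0 0 0; 0 0 0.02 0 0 0 0; 0 0 0.02 0 0 0 0; 0 0 0.02 0 0 0 0"

```text
time_s: 43.18
eef_pos: [554.6, 202.3, 64.0]
ee_rot: [-0.0, -0.396, 0.918, 0.0]
force: [0.6, -0.5, 0.5]
grip_width: 0.5
grip_force: 0.0
```

jog_arm:
  series: "0 0 0 0 0 0 -1; 0 0 0 0 0 0 -1; 0 0 0 0 0 0 -1; 0 0 0 0 0 0 -1; 0 0 0 0 0 0 -1"
  grip_force: 50

```text
time_s: 43.8
eef_pos: [554.9, 202.3, 64.3]
ee_rot: [0.0, -0.396, 0.918, -0.0]
force: [0.5, -0.5, 3.2]
grip_width: 0.179
grip_force: 49.6
```

jog_arm:
  series: "0 0 -0.01 0 0 0 -1; 0 0 -0.04 0 0 0 -1; 0 0 -0.1 0 0 0 -1; 0 0 -0.2 0 0 0 -1; 0 0 -0.3 0 0 0 -1; 0 0 -0.38 0 0 0 -1; 0 0 -0.38 0 0 0 -1; 0 0 -0.38 0 0 0 -1"

```text
time_s: 44.8
eef_pos: [554.0, 202.3, 214.8]
ee_rot: [-0.001, -0.396, 0.918, 0.0]
force: [-0.6, 0.5, -1.7]
grip_width: 0.177
grip_force: 49.2
```

Run:
```python
from h import *
w=capture("wrist")
p,R=pose();v=[p[0],p[1],p[2]-64.3,.815];r=near("lid","lid",w,[v[0],v[1],v[2]+30],120)
print(v,sense()["grip_width"])
if r is not None: print(fit("lid",[(w,r)],v,True,False),fit("lid",[(w,r)],v,True,True))
plan(505,394.5,220,.093); plan(470,300,220,.4)
```

```text
[np.float64(553.9842053102756), np.float64(202.2005155988102), np.float64(150.19078867183833), 0.815] 0.17362286830857437
(array([553.97310257, 201.76696275, 150.19078867,   0.81439199]), np.float64(0.3569620793638086)) (array([552.52355568, 196.79461555, 124.53498787,   1.0364288 ]), np.float64(0.3242771501363334))
(505, 394.5, 220, 0.093) -0.2650 0.4193 -0.0137 0.0005 -0.0017 0.4586
(470, 300, 220, 0.4) -0.0332 0.3206 -0.0133 0.0008 -0.0016 0.2632
```

jog_arm:
  series: "-0.05 0.08 -0.01 0 0 0.1 -1; -0.1 0.16 -0.013 0 0 0.2 -1; -0.16 0.25 -0.013 0 0 0.3 -1; -0.22 0.35 -0.013 0 0 0.4 -1; -0.265 0.419 -0.013 0 0 0.459 -1; -0.265 0.419 -0.013 0 0 0.459 -1; -0.265 0.419 -0.013 0 0 0.459 -1; -0.265 0.419 -0.013 0 0 0.459 -1; -0.265 0.419 -0.013 0 0 0.459 -1; -0.265 0.419 -0.013 0 0 0.459 -1"

```text
time_s: 46.15
eef_pos: [505.8, 394.1, 221.3]
ee_rot: [0.0, -0.046, 0.999, 0.0]
force: [0.1, -0.0, -1.1]
grip_width: 0.177
grip_force: 49.2
```

Run:
```python
from h import *
P={n:capture(n) for n in ("wrist","scene")}
p,R=pose();v=[p[0],p[1],p[2]-64.3,.093]
print(p,R.as_rotvec(),sense()["grip_width"])
im=P["wrist"]["img"].copy()
def draw(w,v,parts,col):
  c,s=np.cos(v[3]),np.sin(v[3])
  for Q in parts:
    q=proj(w,Q@np.array([[c,s,0],[-s,c,0],[0,0,1]])+v[:3]).round().astype(int)
    cv2.polylines(im,[q[:5]],True,col,1);cv2.polylines(im,[q[5:]],True,col,1)
draw(P["wrist"],v,MOD["lid"],(0,255,0));draw(P["wrist"],[505,394.5,0,.092],MOD["box"],(255,0,0))
cv2.imwrite("pics/w13.png",im[:,:,::-1])
plan(505,394.5,130,.092)
```

```text
[505.71464135 394.32097643 221.24068467] [-1.44855058e-01  3.13822199e+00  2.97430092e-05] 0.17076791376104822
(505, 394.5, 130, 0.092) 0.0017 0.0006 0.2281 0.0000 0.0000 0.0002
```

View pics/w13.png

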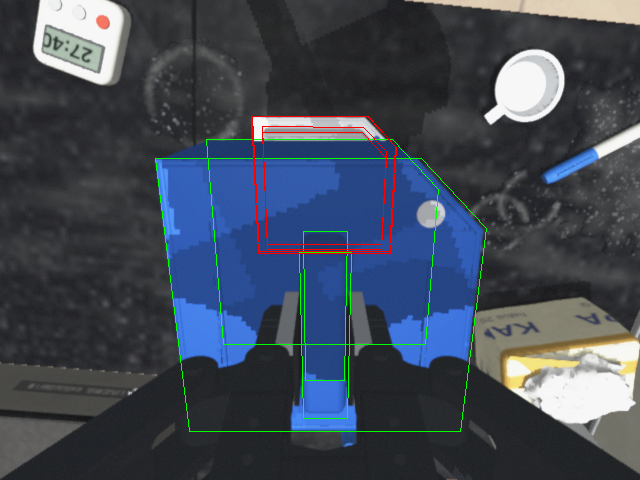

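The overlay of the held lid and of the box agrees with the picture: lid corners at (158,155) and (229,487), the box edge at row 117, clip above clip. I'll descend.

jog_arm:
  series: "0.001 0 0.07 0 0 0 -1; 0.001 0 0.15 0 0 0 -1; 0.001 0 0.22 0 0 0 -1; 0.001 0 0.27 0 0 0 -1; 0.001 0 0.3 0 0 0 -1; 0.001 0 0.315 0 0 0 -1; 0.001 0 0.32 0 0 0 -1; 0.001 0 0.32 0 0 0 -1"

```text
time_s: 47.25
eef_pos: [505.5, 394.6, 93.7]
ee_rot: [0.0, -0.046, 0.999, 0.0]
force: [0.2, -1.0, -1.2]
grip_width: 0.173
grip_force: 49.3
```

jog_arm:
  series: "0 0 0.01 0 0 0 -1; 0 0 0.02 0 0 0 -1; 0 0 0.025 0 0 0 -1; 0 0 0.03 0 0 0 -1; 0 0 0.03 0 0 0 -1"

```text
time_s: 47.88
eef_pos: [505.2, 394.5, 81.1]
ee_rot: [-0.0, -0.046, 0.999, -0.0]
force: [-0.5, 0.3, -0.9]
grip_width: 0.174
grip_force: 49.3
```

No side force, so the lid is going over freely. Continuing down to the seat.

jog_arm:
  series: "0 0 0.01 0 0 0 -1; 0 0 0.018 0 0 0 -1; 0 0 0.024 0 0 0 -1; 0 0 0.028 0 0 0 -1; 0 0 0.028 0 0 0 -1"

```text
time_s: 48.5
eef_pos: [505.2, 394.4, 69.9]
ee_rot: [-0.0, -0.046, 0.999, -0.0]
force: [-0.6, 0.1, -1.5]
grip_width: 0.177
grip_force: 49.3
```

jog_arm:
  series: "0 0 0.002 0 0 0 -1; 0 0 0.004 0 0 0 -1; 0 0 0.004 0 0 0 -1"

```text
time_s: 48.88
eef_pos: [505.3, 394.5, 69.3]
ee_rot: [0.0, -0.046, 0.999, 0.0]
force: [-1.7, -1.6, 5.4]
grip_width: 0.178
grip_force: 50.1
```

The lid has seated (5.4 N at z 69.3, as expected). I'll release it and rise.

jog_arm:
  series: "0 0 0.002 0 0 0 -0.5; 0 0 0.002 0 0 0 -0.2; 0 0 0.002 0 0 0 0; 0 0 0.002 0 0 0 0; 0 0 0.002 0 0 0 0; 0 0 -0.05 0 0 0 0; 0 0 -0.18 0 0 0 0; 0.1 0 -0.32 0 0 0 0; 0.25 -0.1 -0.5 0 0 0 0; 0.35 -0.3 -0.6 0 0 0 0; 0.35 -0.3 -0.6 0 0 0 0; 0.35 -0.3 -0.6 0 0 0 0; 0.35 -0.3 -0.6 0 0 0 0; 0.35 -0.3 -0.6 0 0 0 0"

```text
time_s: 50.62
eef_pos: [377.2, 262.6, 307.2]
ee_rot: [-0.001, -0.046, 0.999, -0.0]
force: [0.3, 0.4, 0.3]
grip_width: 0.498
grip_force: 0.0
```

Run:
```python
from h import *
print(pose()[0])
P={n:capture(n) for n in ("wrist","top","scene")}
v=[505,394.5,5,.092]
for n,p in P.items():
    r=near("lid","lid",p,v,60)
    if r is not None:
        print(n,[ (a.round(2).tolist(),round(c,3)) for a,c in (fit("lid",[(p,r)],v,True,False),fit("lid",[(p,r)],v,True,True))])
    for l,q in (("flask",[650,352,0]),("timer",[388,189,0]),("dropper",[630,-194,0])):
        print(n,l,[back(p,d["point"],0).round().tolist() for d in mark_of(l,p) if d["confidence"]>.4])
a=cv2.resize(P["wrist"]["img"],(400,300));b=cv2.resize(P["top"]["img"][130:310,130:510],(400,190));c=np.zeros((300,800,3),np.uint8);c[:,:400]=a;c[:190,400:]=b
cv2.imwrite("pics/w14.png",c[:,:,::-1])
```

```text
[377.17042884 262.64521661 307.21938634]
wrist [([505.18, 394.15, 5.0, 0.11], np.float64(0.397)), ([506.91, 396.03, -0.73, 0.09], np.float64(0.369))]
wrist flask [[655.0, 353.0, 0.0]]
wrist timer [[402.0, 196.0, 0.0]]
wrist dropper []
top [([517.82, 401.6, 5.0, -0.25], np.float64(0.646)), ([602.47, 564.33, -537.5, 0.11], np.float64(0.369))]
top flask [[653.0, 349.0, 0.0]]
top timer [[389.0, 202.0, 0.0]]
top dropper []
scene [([508.68, 396.71, 5.0, -0.05], np.float64(0.054)), ([528.66, 434.26, -14.22, 0.08], np.float64(0.027))]
scene flask [[647.0, 338.0, 0.0]]
scene timer [[407.0, 198.0, 0.0]]
scene dropper [[635.0, -190.0, 0.0]]
```

View pics/w14.png

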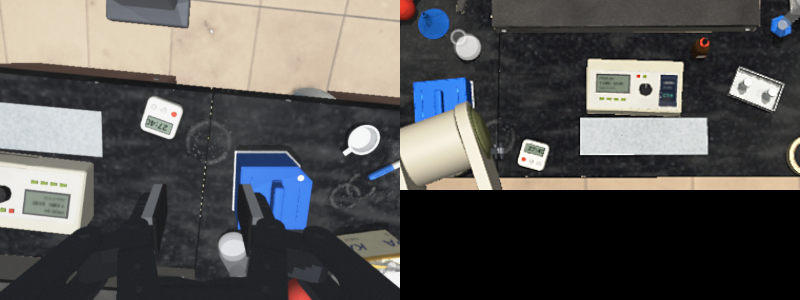

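The lid sits on the box, square to the foot plate with clip over clip (right-hand corner at 175,300 in the picture). Both clear vials stand in the tray, and flask, timer and dropper are in their places. The job is ready to hand in.

```bash
python3 -c "
from rig import *
print(finish_job())"
```

```text
the job is handed in; nothing more can be done
None
```

I handed the job in at about 51 s, with both amber vials in opposite cells of the lidded box, both clear vials upright in the tray, and the bystanders not visibly moved. The hand-in gave no verdict, the vials were gripped by their caps rather than their bodies, and full seating of the lid rests on wrist height and contact force, not on a clean camera fit.

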